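# Change the filter cartridge of a fume extractor

## Task

The filter in the soldering fume extractor is used up. Pinch the two orange tabs of the dirty grey cartridge together to free it, draw it straight out and stand it gently upright in the blue plastic tray, without tipping it so that no soot spills; then push the clean white cartridge into the empty slot until both its tabs snap home. Do not force anything, and leave the other things on the sill where they are.

Things in the scene. Friction and masses are not known exactly. Their poses are not given: they have to be found in the camera images.
- fume_extractor: Small grey-blue fume extractor with a round wire fan guard in front, 150 (x) x 124 (y) x 108 mm, firm on the sill. Origin: centre of its underside; x to its back, y along the slot, z up. The slot in its black top takes one cartridge upright, cartridge y along extractor y (either way round), with about 1 mm of play each side.
- slot_mouth (a point): Centre of the slot's mouth, 104 mm above the sill, axes as the extractor's. Round it a black collar, 108 mm above the sill, with a 4 mm bevel leads in. Under the mouth's two ends ledges (98 to 104 mm up) hold the hooks of the cartridge's tabs; they never give way to a pull.
- slot_seat (a point): Where the middle of a cartridge's underside is when snapped in, 31 mm above the sill; push plate then 147 mm. A sprung seal plate pushes it up: first met 9 mm higher with 4 N, growing to 10 N; unlatched it stays 8 to 12 mm high. To snap in, with the tabs free, it must be pushed with 13 to 22 N to just below this point, close above a hard stop; over 40 N of push or pull breaks the hooks.
- spent_center (a point): Used grey filter cartridge with brown pleats; at the start snapped into the extractor, only neck and tabs in sight. 26 (x) x 60 (y) x 116 mm (z up), 0.1 to 0.2 kg, the same when turned by half a turn. This point: its centre, 58 mm above its underside. The filter block (lowest 74 mm, bevelled foot) goes into the slot; above it stands a neck 20 x 28 mm.
- spent_pads (a point): Point midway between the two orange thumb pads of the grey cartridge, 95 mm above its underside. The pads stand at its y sides, 18 mm wide, from 80 to 110 mm above the underside; outer faces 54 mm apart here at rest (56 mm at the top), 41 mm apart and upright when pinched in to their stops. Pinched, the cartridge can be lifted by them.
- spent_push (a point): Centre of the flat push plate on top of the grey cartridge's neck, 24 (x) x 34 (y) mm, 116 mm above its underside; 6 mm higher than the tabs.
- spent_tab_left (a joint): Angle of the grey cartridge's tab at its +y side: 0 sprung out with its hook out, 0.075 pinched in to its stop; the hook lets go beyond about 0.065. Needs about 4 N on the pad and springs back when let go. Squeezing it with more than 45 N breaks it.
- spent_tab_right (a joint): Angle of the grey cartridge's tab at its -y side: 0 sprung out with its hook out, 0.075 pinched in to its stop; the hook lets go beyond about 0.065. Needs about 4 N on the pad and springs back when let go. Squeezing it with more than 45 N breaks it.
- fresh_center (a point): Clean white filter cartridge; at the start it stands upright on the sill. 26 (x) x 60 (y) x 116 mm (z up), 0.1 to 0.2 kg, the same when turned by half a turn. This point: its centre, 58 mm above its underside. The filter block (lowest 74 mm, bevelled foot) goes into the slot; above it stands a neck 20 x 28 mm.
- fresh_pads (a point): Point midway between the two orange thumb pads of the white cartridge, 95 mm above its underside. The pads stand at its y sides, 18 mm wide, from 80 to 110 mm above the underside; outer faces 54 mm apart here at rest (56 mm at the top), 41 mm apart and upright when pinched in to their stops. Pinched, the cartridge can be lifted by them.
- fresh_push (a point): Centre of the flat push plate on top of the white cartridge's neck, 24 (x) x 34 (y) mm, 116 mm above its underside; 6 mm higher than the tabs.
- fresh_tab_left (a joint): Angle of the white cartridge's tab at its +y side: 0 sprung out with its hook out, 0.075 pinched in to its stop; the hook lets go beyond about 0.065. Needs about 4 N on the pad and springs back when let go. Squeezing it with more than 45 N breaks it.
- fresh_tab_right (a joint): Angle of the white cartridge's tab at its -y side: 0 sprung out with its hook out, 0.075 pinched in to its stop; the hook lets go beyond about 0.065. Needs about 4 N on the pad and springs back when let go. Squeezing it with more than 45 N breaks it.
- tray: shallow open blue plastic tray, 110 (x) x 130 (y) x 18 mm, 3 mm walls and floor, firm on the sill. Origin: centre of its underside, z up; the grey cartridge is to stand in it
- solder_reel: blue reel of solder, 54 mm across and 36 mm high, origin at the centre of its underside; leave alone
- screw_jar: glass jar of screws, 44 mm across and 67 mm high, origin at the centre of its underside; leave alone
- side_cutter: red-handled side cutters lying flat, 147 x 53 x 14 mm, origin at the centre of the underside; leave alone
- flux_tin: flat yellow tin, 48 mm across and 20 mm high, origin at the centre of its underside; leave alone
- tape_roll: roll of blue tape lying flat, 64 mm across and 18 mm high, origin at the centre of its underside; leave alone
- tea_mug: white mug, 92 mm across, 95 mm high, origin at the centre of its underside; leave alone

How it is judged:
On the way, in this order (a step that is already met when the one before it is completed fails the run):
1. the grey cartridge is freed and lifted clear of the slot, upright (z of spent_center in the frame of fume_extractor above 0.175 m and angle between spent_center's own z axis and vertical below 0.35 rad), for 0.1 s.
2. the grey cartridge stands upright in the tray, let go (x of spent_center in the frame of tray between -0.055 and 0.055 m and y of spent_center in the frame of tray between -0.065 and 0.065 m and z of spent_center in the frame of tray below 0.066 m and angle between spent_center's own z axis and vertical below 0.15 rad and contact force between the fingers and spent below 0.1 N), for 0.2 s.
3. the white cartridge is pressed home in the slot and both tabs have snapped out (horizontal distance between fresh_center and slot_mouth below 0.004 m and z of fresh_center in the frame of fume_extractor below 0.0915 m and value of joint each of fresh_tab_left, fresh_tab_right below 0.02 rad), for 0.2 s.
At the end, for the whole second after the job is handed in: The white cartridge is snapped into the extractor: its underside not more than 33.5 mm above the sill, within 4 mm of the slot's centre, both tabs sprung out (under 0.02 rad); the grey cartridge stands upright (within 0.15 rad) on the floor of the tray; both are at rest and let go (all of step 3 and x of spent_center in the frame of tray between -0.055 and 0.055 m and y of spent_center in the frame of tray between -0.065 and 0.065 m and z of spent_center in the frame of tray below 0.066 m and angle between spent_center's own z axis and vertical below 0.15 rad and linear speed of each of spent, fresh below 0.02 m/s); the robot touches nothing.
It fails at once if a cartridge is yanked or forced against the extractor with more than 40 N (contact force between any of spent, fresh and fume_extractor above 40 N).
It fails at once if the grey cartridge is tipped more than 0.5 rad, so that soot spills (angle between spent_center's own z axis and vertical above 0.5 rad).
It fails at once if the grey cartridge is dropped into the tray, or pressed on it with more than 50 N (contact force between spent and tray above 50 N or (contact force between the fingers and spent below 0.1 N and z of spent_center in the frame of tray below 0.085 m and linear speed of spent above 0.4 m/s)).
It fails at once if a cartridge's tabs are squeezed with more than 90 N (contact force between the fingers and spent above 90 N or contact force between the fingers and fresh above 90 N).
It fails at once if another thing on the sill is moved by more than 30 mm (distance of any of solder_reel, screw_jar, side_cutter, flux_tin, tape_roll, tea_mug from where it was at the start of the episode above 0.03 m).
It also fails if it takes over 72 s, if anything falls off the work surface, if the arm or the gripper's body presses on something with over 40 N, if the wrist force passes 120 N, or if a joint passes its speed limit or range.

## Robot

A 6-joint arm with a two-finger parallel gripper is mounted at the origin on a cart in front of the work surface, level with it; the furniture and walls round the work are solid. World frame = base frame: x ahead of the robot, y to its left, z up, the work surface at z = 0. Lengths are in m, angles in rad, forces in N, time in s.
With the tool pointing down it reaches from about 0.35 to 0.85 m from the base axis. Payload 8.1 kg.
Tool frame: the origin (TCP) lies at the centre of the arm's flange, where the gripper is bolted on; the fingertips stand 186 mm ahead of it and the grasp point (between the pads) lies 167 mm ahead of it (robot.grasp_offset is the distance from the TCP to the grasp point, in m); z points along the fingers, y is the line along which they close (so a half turn about z gives the same grasp; the last joint's range is limited). The gripper opens to 93 mm and grips with 3 to 60 N. Pads are 15 mm wide; open, the fingers measure 128 mm over their backs; the gripper's body (75 mm by 188 mm) begins 65 mm behind the grasp point.
Start: joints at [1.111, 0.13, 1.488, -0, 1.523, -0.085], TCP at [0.22, 0.558, 0.405] pointing down, gripper open.
Joint ranges: [-2.96, 2.96], [-0.89, 2.26], [0.02, 2.5], [-1.34, 4.48], [0, 2.73], [-2.66, 2.66]. Speed limits (rad/s): [2.39, 2.39, 2.79, 3.14, 3.14, 3.14].

## Interface

Orientations are given as a rotation vector (axis times angle).
In Python, from plant import robot gives the robot as it stands.
- The arm moves only by the tool drive_tool, never from a script. Its argument "moves" is one flat list of numbers, 7 for each row, row after row: the finger opening in mm, from 0 to 93, then the shift along the tool's x, y, z in mm, then the turn, a rotation vector about the tool's x, y, z in degrees. A call has 1 to 8 rows; each row shifts and turns the commanded pose from where the row before left it, along the tool's axes as they then stand; what a row does not reach is not made up. A row lasts 1/10 s, in which the tool goes at most 50 mm and 8.59 degrees, less where a joint would pass 70% of its speed; a pose out of reach is approached as far as the arm can. A call is refused whole if a number of a shift passes 50 or a number of a turn 8.59, either way. A call with a gripper value outside its range is refused whole. The fingers move at their own pace and stop on an object; "grip_force" is the grip in N (left out, the last holds). Time passes only in rows, so rows that do not move let the fingers close. It gives the time, the measured TCP pose, the force, the opening and the grip force at its end, in the units of the state.
- robot.read_state(): the state, without advancing time (a new reading comes with each control period).
- robot.read_camera(name): name is "side" or "top"; returns a dict with "color" (420x560x3 uint8, red, green, blue), "depth" (420x560 float32, m along the optical axis (not along the pixel's ray), 0 where there is no reading), "mtx" (3x3 intrinsics, pixels), "R" (3x3) and "t" (3): a world point X has camera coordinates R X + t. Camera axes: x right, y down, z forward; pixel columns grow to the right and rows downward; lengths in m; the calibration is good to about 2 mm. A picture is of the moment at which its call begins.
- robot.close_job(): hands the job in; it is judged then, once.
The state is a dict: "t": time; "q": joint angles; "dq": joint speeds; "joint_torque": joint torques, N m; "tool_pos": TCP position; "orientation": TCP orientation; "force": force on the tool from outside, world axes, zero at the start; "wrist_torque": the same for the moment, N m; "opening": finger opening in m; "gripper_force": force on a finger pad.
Only numpy, scipy, OpenCV 4.12 (cv2) and the standard library are available. Lean on these libraries where they do the work, as an engineer would, in place of code of your own. Each camera call takes 0.05 s, during which the arm holds its last target. There are 200 camera calls.

## Working session

There is one attempt and no reset: what is moved stays moved. The work goes in short steps, Python scripts to look and compute and a tool call to move; the robot and the scene stay as the last step left them, time stands still between calls to the robot, and variables do not carry over. Pictures are saved under pics/ and viewed, at most 10 in all, crops included, and the job is handed in when it is done.

Besides the shell and the picture viewer there is one more tool, called after ">>>" as name(argument=value, ...), one argument or row to a line, values as JSON. drive_tool: Moves the arm, as the interface text tells. Its arguments: {"type":"object","properties":{"moves":{"type":"array","items":{"type":"number"}},"grip_force":{"type":"number"}},"required":["moves"]}

```bash
mkdir -p pics
cat > h.py <<'E'
import numpy as np, cv2
from plant import robot
def snap(n):
    c=robot.read_camera(n); np.savez(f'/tmp/{n}.npz',**c); return c
def load(n): return dict(np.load(f'/tmp/{n}.npz'))
def world(c):
    h,w=c['depth'].shape; v,u=np.mgrid[:h,:w]; d=c['depth']
    K=c['mtx']; P=np.stack([(u-K[0,2])/K[0,0]*d,(v-K[1,2])/K[1,1]*d,d],-1)
    return (P-c['t'])@c['R']
def save(c,name,box=None,s=1):
    im=c['color'][...,::-1]
    if box: im=im[box[1]:box[3],box[0]:box[2]]
    cv2.imwrite('pics/'+name,cv2.resize(im,None,fx=s,fy=s,interpolation=cv2.INTER_CUBIC))
E
python3 - <<'E'
from h import *
for n in('top','side'):
    c=snap(n); save(c,n+'0.png'); print(n,c['mtx'].round(1).tolist(),(-c['R'].T@c['t']).round(3),c['R'].round(2).tolist())
s=robot.read_state(); print(s)
E
```

```text
top [[420.3, 0.0, 284.2], [0.0, 420.3, 207.9], [0.0, 0.0, 1.0]] [0.323 0.019 1.688] [[-0.03, -1.0, 0.01], [-0.99, 0.02, -0.14], [0.14, -0.01, -0.99]]
side [[410.3, 0.0, 279.1], [0.0, 410.3, 212.2], [0.0, 0.0, 1.0]] [0.172 0.468 1.245] [[-0.77, -0.64, -0.0], [-0.57, 0.68, -0.47], [0.3, -0.36, -0.88]]
{'t': 0.1, 'q': array([ 1.11058794e+00,  1.31120880e-01,  1.48917866e+00, -5.53708725e-05,
        1.52298798e+00, -8.53677334e-02]), 'dq': array([ 2.60493076e-05, -9.05512589e-04, -2.51992089e-03, -7.50426097e-04,
       -1.78655933e-03,  1.06504614e-03]), 'joint_torque': array([ 7.56136615e-04, -5.61341178e+01, -4.93093622e+01,  7.69854826e-02,
        2.91649683e-02, -6.04329011e-05]), 'tool_pos': array([0.21955474, 0.55816762, 0.40376648]), 'orientation': array([-5.85277804e-01, -3.08618103e+00,  2.58691992e-03]), 'force': array([-0.32205374,  0.35964503,  0.74718638]), 'wrist_torque': array([-0.00968236,  0.00797484,  0.00574365]), 'gripper_force': 0.0, 'opening': 0.09274452182379826}
```

View pics/top0.png

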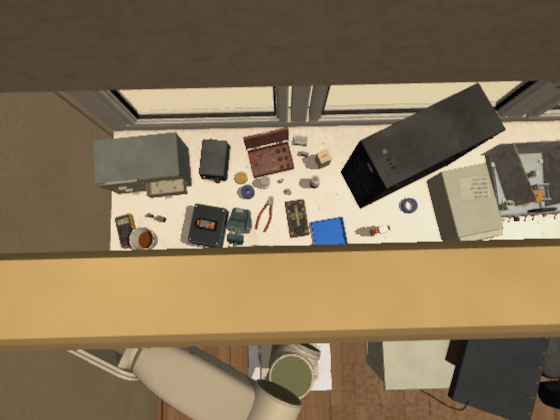

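View pics/side0.png

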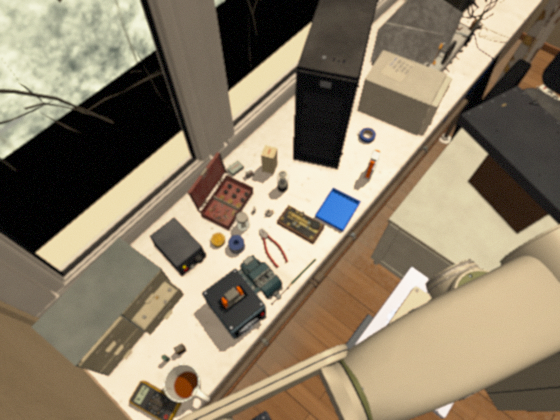

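Run:
```python
from h import *
c=load('top');W=world(c)
for u,v in [(207,225),(190,225),(238,218),(237,239),(328,232),(379,230),(200,280),(400,280),(280,250),(145,239),(210,245)]: print('top',u,v,W[v,u].round(3))
d=load('side');V=world(d)
for u,v in [(232,296),(262,275),(340,208),(372,160),(371,175),(185,385),(236,244)]: print('side',u,v,V[v,u].round(3))
A=cv2.resize(d['color'][225:345,180:320,::-1],None,fx=4,fy=4,interpolation=cv2.INTER_CUBIC)
B=cv2.resize(d['color'][130:230,320:400,::-1],None,fx=3,fy=3,interpolation=cv2.INTER_CUBIC)
C=cv2.resize(c['color'][190:260,180:300,::-1],None,fx=2,fy=2,interpolation=cv2.INTER_CUBIC)
im=np.zeros((480,800,3),np.uint8);im[:,:560]=A;im[:300,560:]=B;im[300:440,560:]=C
cv2.imwrite('pics/crop1.png',im)
```

```text
top 207 225 [0.48  0.29  0.148]
top 190 225 [ 0.497  0.385 -0.003]
top 238 218 [0.513 0.184 0.067]
top 237 239 [0.43  0.186 0.09 ]
top 328 232 [ 0.454 -0.17   0.003]
top 379 230 [ 0.45  -0.354  0.095]
top 200 280 [0.32  0.034 1.61 ]
top 400 280 [ 0.319 -0.003  1.61 ]
top 280 250 [0.326 0.019 1.608]
top 145 239 [0.444 0.557 0.022]
top 210 245 [0.409 0.288 0.096]
side 232 296 [0.172 0.468 1.245]
side 262 275 [0.473 0.189 0.085]
side 340 208 [ 0.446 -0.184  0.005]
side 372 160 [ 0.45  -0.351  0.105]
side 371 175 [ 0.432 -0.339  0.045]
side 185 385 [0.442 0.549 0.028]
side 236 244 [0.631 0.143 0.002]
```

View pics/crop1.png

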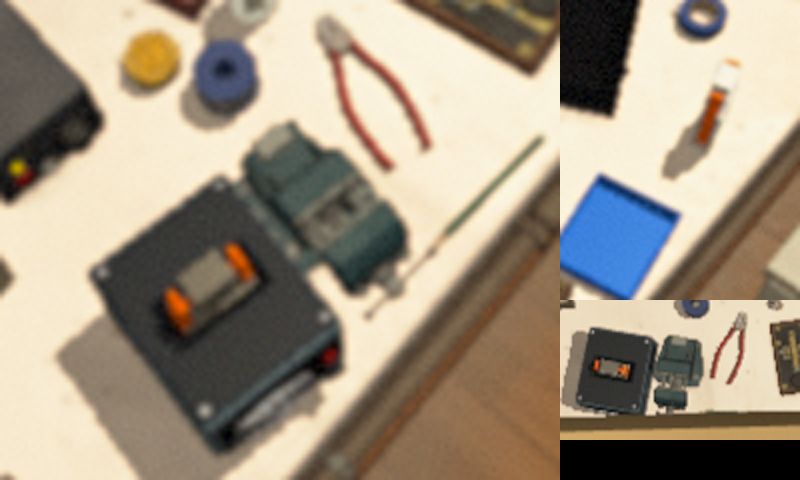

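Run:
```python
from h import *
def rect(P,msg):
    r=cv2.minAreaRect((P[:,:2]*1000).astype(np.float32)); print(msg,len(P),np.round(r[0],1),np.round(r[1],1),round(r[2],1),'z',np.percentile(P[:,2],[5,50,95]).round(3))
for n in('side','top'):
    c=load(n);W=world(c);hsv=cv2.cvtColor(c['color'],cv2.COLOR_RGB2HSV)
    x,y,z=W[...,0],W[...,1],W[...,2]
    org=(hsv[...,0]<16)&(hsv[...,1]>150)&(hsv[...,2]>110)
    def reg(x0,y0,r,z0,z1): return (abs(x-x0)<r)&(abs(y-y0)<r)&(z>z0)&(z<z1)
    m=reg(.48,.29,.11,.095,.118)&(y>.215); rect(W[m],n+' exttop')
    m=reg(.48,.29,.06,.125,.17); rect(W[m],n+' spent')
    m=reg(.48,.29,.06,.140,.156)&~org; rect(W[m],n+' spentplate'); print(W[m].mean(0).round(4))
    m=reg(.48,.29,.06,.11,.17)&org; P=W[m];print(P.mean(0).round(4)); k=cv2.fitLine(P[:,:2].astype(np.float32),2,0,.01,.01).ravel(); print(n,'spent orange yaw',np.degrees(np.arctan2(k[1],k[0])),k[2:])
    m=reg(.45,-.353,.07,.012,.14); rect(W[m],n+' fresh')
    m=reg(.45,-.353,.07,.105,.13)&~org; rect(W[m],n+' fresh plate');print(W[m].mean(0).round(4))
    m=reg(.45,-.353,.07,.03,.13)&org; P=W[m];print(len(P),P.mean(0).round(4)); k=cv2.fitLine(P[:,:2].astype(np.float32),2,0,.01,.01).ravel(); print(n,'fresh orange yaw',np.degrees(np.arctan2(k[1],k[0])),k[2:])
    blue=(abs(hsv[...,0].astype(int)-108)<12)&(hsv[...,1]>150)&(abs(y+.17)<.12)&(abs(x-.45)<.12)&(z<.03)&(z>-.005); rect(W[blue],n+' tray')
    # obstacles near
    m=(x>.35)&(x<.8)&(y<-.05)&(y>-.65)&(z>.12); P=W[m]
    if len(P): print('tall near fresh: dist',np.hypot(P[:,0]-.45,P[:,1]+.353).min(), P[np.argmin(np.hypot(P[:,0]-.45,P[:,1]+.353))].round(3))
    if len(P): print('zmax',P[:,2].max(), 'ranges',P.min(0).round(2),P.max(0).round(2))
c=load('top');d=load('side')
A=cv2.resize(c['color'][200:260,340:420,::-1],None,fx=5,fy=5,interpolation=cv2.INTER_CUBIC)
B=cv2.resize(d['color'][140:200,340:420,::-1],None,fx=5,fy=5,interpolation=cv2.INTER_CUBIC)
cv2.imwrite('pics/crop2.png',np.hstack([A,B]))
```

```text
side exttop 1989 [480.  284.9] [152.8 150.4] 78.9 z [0.098 0.104 0.109]
side spent 164 [484.8 299. ] [55.8 23.4] 78.5 z [0.13  0.146 0.15 ]
side spentplate 106 [484.9 299.2] [33.7 23.4] 78.5 z [0.145 0.148 0.151]
[0.4847 0.2991 0.1478]
[0.4853 0.2994 0.1308]
side spent orange yaw 77.58741 [0.48530555 0.2993515 ]
side fresh 238 [ 447.9 -360.2] [26.2 77.3] 14.0 z [0.021 0.082 0.119]
side fresh plate 81 [ 450.  -367.1] [23.2 54.9] 16.0 z [0.108 0.116 0.12 ]
[ 0.4495 -0.3656  0.1153]
55 [ 0.4447 -0.3388  0.0744]
side fresh orange yaw 33.80781 [ 0.44467896 -0.33880496]
side tray 972 [ 451.1 -172.3] [101.2 132.5] 8.6 z [-0.     0.005  0.013]
tall near fresh: dist 0.01118579653507018 [ 0.46  -0.359  0.122]
zmax 0.45706631900969347 ranges [ 0.39 -0.65  0.12] [ 0.8  -0.23  0.46]
top exttop 1145 [485.5 285.9] [150.9 151.2] 79.7 z [0.097 0.104 0.111]
top spent 84 [489.4 299. ] [56.  23.6] 79.0 z [0.132 0.147 0.154]
top spentplate 59 [489.3 299. ] [34.1 23.7] 78.7 z [0.141 0.148 0.154]
[0.489 0.299 0.148]
[0.4867 0.2943 0.1322]
top spent orange yaw 77.27934 [0.4866525  0.29433578]
top fresh 144 [ 479.6 -346.3] [108.6  64. ] 37.8 z [0.016 0.103 0.122]
top fresh plate 60 [ 454.8 -367.2] [23.6 50.3] 16.9 z [0.11  0.117 0.123]
[ 0.4546 -0.3665  0.1169]
28 [ 0.4491 -0.3482  0.0902]
top fresh orange yaw -74.822014 [ 0.449139   -0.34816837]
top tray 744 [ 452.5 -171.5] [105.1 127.4] 8.0 z [-0.002  0.005  0.013]
tall near fresh: dist 0.0019889649389721264 [ 0.451 -0.351  0.125]
zmax 1.4849514387487142 ranges [ 0.4  -0.65  0.12] [ 0.8  -0.05  1.48]
```

View pics/crop2.png

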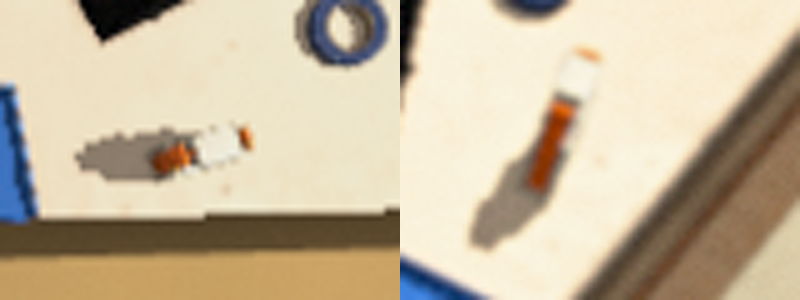

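```bash
cat >> h.py <<'E'
from scipy.spatial.transform import Rotation as Rn
def goto(p,yaw):
    """total tool-frame shift(mm) and turn(deg) to TCP p, tool y at yaw (deg) or half turn, pointing down; shift expressed in the start tool frame"""
    s=robot.read_state(); R=Rn.from_rotvec(s['orientation']).as_matrix()
    a=np.radians(yaw); y=np.array([np.cos(a),np.sin(a),0]); 
    if y@R[:,1]<0: y=-y
    z=np.array([0,0,-1.]); T=np.column_stack([np.cross(y,z),y,z])
    print('pos',s['tool_pos'].round(4),'ytool',np.degrees(np.arctan2(R[1,1],R[0,1])).round(2),'F',s['force'].round(1),'op',round(s['opening']*1000,1),'gf',round(float(s['gripper_force']),1),'q',s['q'].round(2),'t',round(s['t'],2))
    d=np.array(p)-s['tool_pos']; print('shift in present frame',(R.T@d*1000).round(1),'in final frame',(T.T@d*1000).round(1),'turn',np.degrees(Rn.from_matrix(R.T@T).as_rotvec()).round(2))
E
python3 - <<'E'
from h import *
goto([.487,.299,.131+.167+.05],78.5)
for n in('side','top'):
    W=world(load(n)); x,y,z=W[...,0],W[...,1],W[...,2]
    m=(x>.35)&(x<.75)&(y<-.2)&(y>-.6)&(z>.15)&(z<1); P=W[m]
    for a in np.arange(-.25,-.6,-.05):
        k=P[abs(P[:,1]-a)<.025]
        if len(k): i=k[:,0].argmin(); print(n,round(a,2),k[i].round(3))
E
```

```text
pos [0.2196 0.5582 0.4038] ytool 68.52 F [-0.3  0.4  0.7] op 92.7 gf 0.0 q [ 1.11  0.13  1.49 -0.    1.52 -0.09] t 0.1
shift in present frame [-343.8 -143.2   56. ] in final frame [-313.7 -200.6   55.8] turn [-0.1  -0.01 -9.98]
side -0.25 [ 0.588 -0.274  0.299]
side -0.3 [ 0.541 -0.3    0.302]
side -0.35 [ 0.554 -0.327  0.444]
side -0.4 [ 0.58  -0.383  0.449]
side -0.45 [ 0.6   -0.425  0.452]
side -0.5 [ 0.624 -0.479  0.443]
side -0.55 [ 0.649 -0.533  0.44 ]
top -0.25 [ 0.596 -0.275  0.319]
top -0.3 [ 0.546 -0.3    0.311]
top -0.35 [ 0.557 -0.326  0.441]
top -0.4 [ 0.58  -0.376  0.444]
top -0.45 [ 0.604 -0.427  0.441]
top -0.5 [ 0.628 -0.478  0.441]
top -0.55 [ 0.651 -0.527  0.444]
```

>>> drive_tool(
  moves=[93,0,0,0,0,0,-5,93,0,0,0,0,0,-5,93,-35,-22,0,0,0,0,93,-35,-22,0,0,0,0,93,-35,-22,0,0,0,0,93,-35,-22,0,0,0,0,93,-35,-22,0,0,0,0,93,-35,-22,0,0,0,0],
  grip_force=15,
)

```text
t: 0.9
tool_pos: [0.4, 0.3858, 0.4043]
orientation: [-0.314, -3.125, 0.001]
force: [-0.7, 0.6, 0.7]
opening: 0.0928
gripper_force: 0.0
```

>>> drive_tool(
  moves=[93,-35,-22,0,0,0,0,93,-35,-22,0,0,0,0,93,-34,-24,0,0,0,0,93,0,0,10,0,0,0,93,0,0,0,0,0,0],
)

```text
t: 1.4
tool_pos: [0.4877, 0.299, 0.3926]
orientation: [-0.317, -3.123, 0.002]
force: [-0.3, -0.5, -0.3]
opening: 0.0932
gripper_force: 0.0
```

Run:
```python
from h import *
goto([.487,.299,.131+.167+.03],78.5)
c=snap('side'); save(c,'s2.png',(150,180,350,330),4)
```

```text
pos [0.4877 0.299  0.3926] ytool 78.39 F [-0.3 -0.5 -0.3] op 93.2 gf 0.0 q [ 0.46  0.06  1.58  0.    1.5  -0.91] t 1.4
shift in present frame [ 0.5  0.  64.6] in final frame [ 0.6 -0.1 64.6] turn [-0.1  -0.16 -0.11]
```

View pics/s2.png

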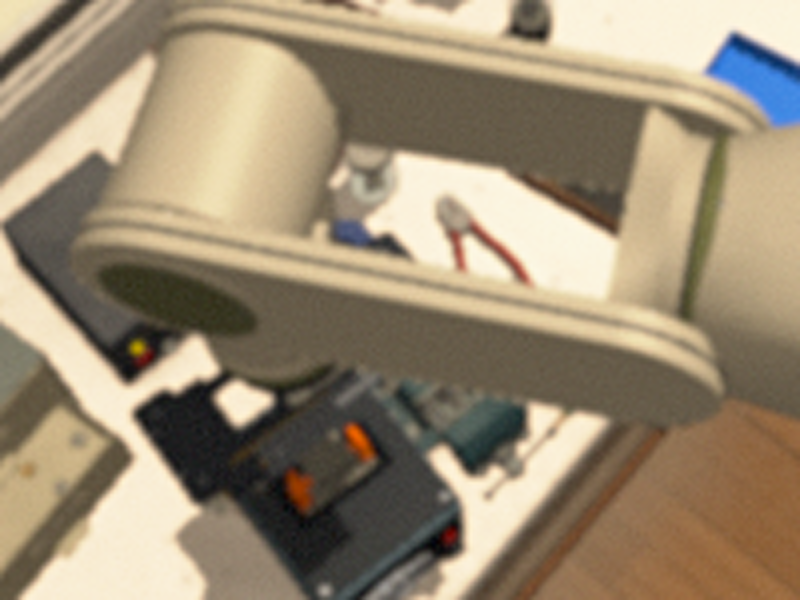

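>>> drive_tool(
  moves=[93,0,0,30,0,0,0,93,0,0,30,0,0,0,93,0,0,20,0,0,0,93,0,0,8,0,0,0,93,0,0,6,0,0,0,93,0,0,0,0,0,0,93,0,0,0,0,0,0],
)

```text
t: 2.15
tool_pos: [0.4878, 0.3004, 0.3021]
orientation: [0.313, 3.124, 0.002]
force: [0.9, -0.2, 0.4]
opening: 0.0929
gripper_force: 0.0
```

Run:
```python
from h import *
goto([.487,.299,.131+.167],78.5)
c=snap('side'); save(c,'s3.png',(190,260,270,320),10)
c=snap('top'); save(c,'t3.png',(170,190,250,250),10)
```

```text
pos [0.4878 0.3004 0.3021] ytool 78.56 F [ 0.9 -0.2  0.4] op 92.9 gf 0.0 q [ 0.46  0.13  1.68  0.    1.33 -0.91] t 2.15
shift in present frame [ 0.5 -1.6  4.1] in final frame [ 0.5 -1.6  4.1] turn [0.07 0.08 0.06]
```

View pics/s3.png

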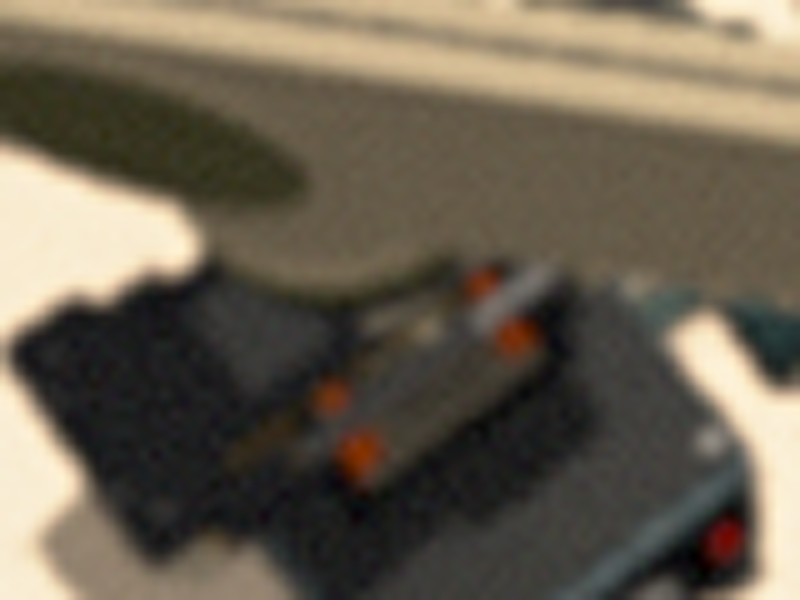

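>>> drive_tool(
  moves=[93,0,-1.5,3,0,0,0,60,0,0,0,0,0,0,60,0,0,0,0,0,0,60,0,0,0,0,0,0,60,0,0,0,0,0,0,50,0,0,0,0,0,0,45,0,0,0,0,0,0,38,0,0,0,0,0,0],
  grip_force=15,
)

```text
t: 3.05
tool_pos: [0.4874, 0.2986, 0.2979]
orientation: [0.314, 3.126, 0.001]
force: [0.8, 7.6, 4.7]
opening: 0.042
gripper_force: 16.5
```

>>> drive_tool(
  moves=[38,0,0,0,0,0,0,38,0,0,0,0,0,0,38,0,0,0,0,0,0],
  grip_force=20,
)

```text
t: 3.35
tool_pos: [0.4877, 0.2991, 0.2993]
orientation: [0.314, 3.124, 0.003]
force: [-0.4, 3.1, 7.2]
opening: 0.0418
gripper_force: 21.8
```

>>> drive_tool(
  moves=[38,0,0,-3,0,0,0,38,0,0,-5,0,0,0,38,0,0,-6,0,0,0],
)

```text
t: 3.65
tool_pos: [0.4871, 0.2989, 0.3116]
orientation: [-0.314, -3.126, -0.002]
force: [1.0, 6.9, -4.8]
opening: 0.0418
gripper_force: 21.5
```

>>> drive_tool(
  moves=[38,0,0,-10,0,0,0,38,0,0,-10,0,0,0,38,0,0,-12,0,0,0,38,0,0,-12,0,0,0,38,0,0,-12,0,0,0,38,0,0,-12,0,0,0,38,0,0,-12,0,0,0,38,0,0,-12,0,0,0],
)

```text
t: 4.45
tool_pos: [0.4873, 0.2981, 0.4045]
orientation: [-0.314, -3.126, 0.001]
force: [-0.4, -0.1, -1.4]
opening: 0.0411
gripper_force: 22.9
```

>>> drive_tool(
  moves=[38,0,0,-15,0,0,0,38,0,0,-10,0,0,0,38,0,0,0,0,0,0,38,0,0,0,0,0,0],
)

```text
t: 4.85
tool_pos: [0.4873, 0.2984, 0.4288]
orientation: [0.314, 3.126, 0.0]
force: [-0.4, -0.3, -1.3]
opening: 0.0412
gripper_force: 22.9
```

Run:
```python
from h import *
goto([.452,-.172,.42],98.5)
c=snap('side'); save(c,'s4.png',(150,150,390,330),3)
```

```text
pos [0.4873 0.2984 0.4288] ytool 78.52 F [-0.4 -0.3 -1.3] op 41.2 gf 22.9 q [ 0.46  0.04  1.54 -0.    1.56 -0.91] t 4.85
shift in present frame [ -59.  -468.     8.7] in final frame [ 104.5 -460.     8.8] turn [ 0.000e+00  1.000e-02 -1.998e+01]
```

View pics/s4.png

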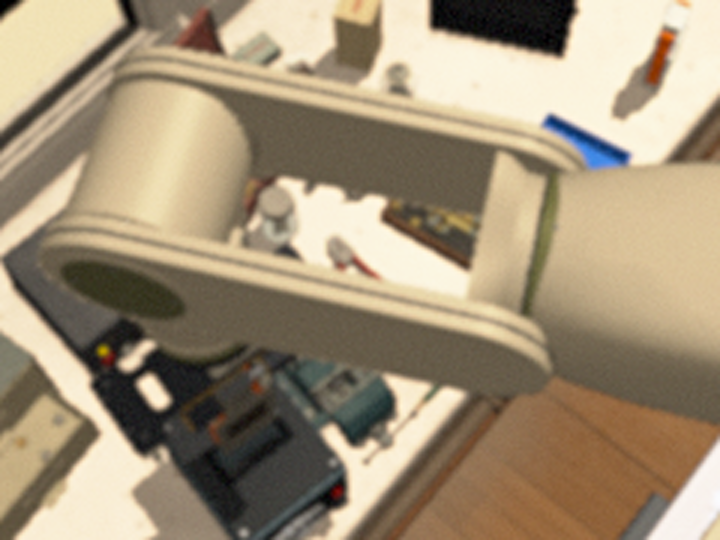

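>>> drive_tool(
  moves=[38,-2,-12,0,0,0,0,38,-3,-25,0,0,0,0,38,-5,-35,0,0,0,0,38,-5,-40,0,0,0,0,38,-5,-40,0,0,0,0,38,-5,-40,0,0,0,0,38,-5,-40,0,0,0,0,38,-5,-40,0,0,0,0],
)

```text
t: 5.7
tool_pos: [0.4665, 0.0228, 0.428]
orientation: [-0.314, -3.125, 0.001]
force: [0.8, -0.7, -1.3]
opening: 0.0416
gripper_force: 22.9
```

>>> drive_tool(
  moves=[38,-5,-40,0,0,0,0,38,-5,-40,0,0,0,0,38,-5,-40,0,0,0,0,38,-5,-35,0,0,0,0,38,-3,-26,0,0,0,0,38,-1,-15,0,0,0,0,38,0,0,0,0,0,-7,38,0,0,0,0,0,-7],
)

```text
t: 6.5
tool_pos: [0.4515, -0.1724, 0.4281]
orientation: [0.075, -3.14, -0.001]
force: [-0.5, -0.0, -1.7]
opening: 0.0414
gripper_force: 22.9
```

>>> drive_tool(
  moves=[38,0,0,0,0,0,-6,38,0,0,0,0,0,0,38,0,0,0,0,0,0],
)

```text
t: 6.8
tool_pos: [0.4518, -0.1717, 0.4285]
orientation: [0.229, -3.133, -0.001]
force: [-0.5, -0.0, -1.0]
opening: 0.0415
gripper_force: 22.9
```

Run:
```python
from h import *
goto([.452,-.172,.302],98.5)
c=snap('top'); save(c,'t5.png',(260,170,420,290),5)
```

```text
pos [ 0.4518 -0.1717  0.4285] ytool 98.37 F [-0.5 -0.  -1. ] op 41.5 gf 22.9 q [-0.47 -0.2   1.77  0.    1.57 -2.19] t 6.8
shift in present frame [ -0.2  -0.4 126.5] in final frame [-1.000e-01 -3.000e-01  1.265e+02] turn [ 0.02 -0.02 -0.13]
```

View pics/t5.png

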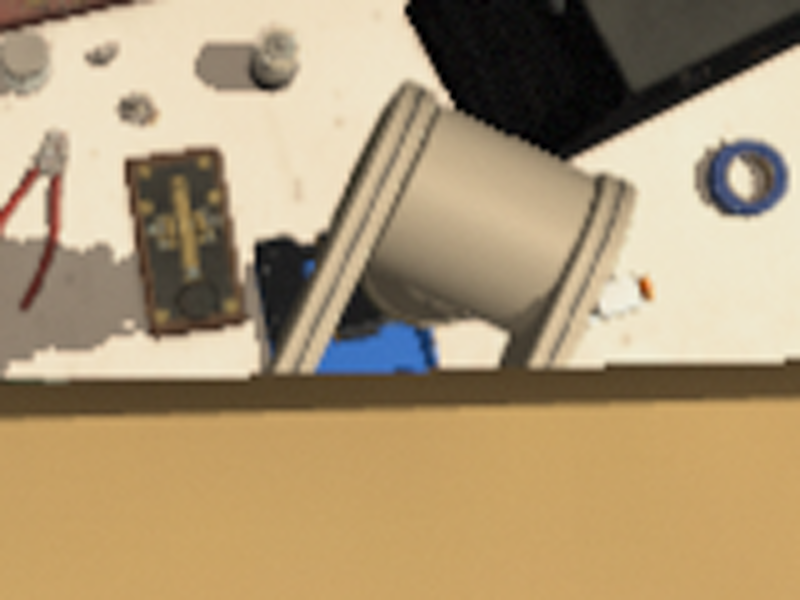

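Run:
```python
from h import *
from scipy.spatial import cKDTree
b=world(load('top')) # before-move top? use
c=load('top');W=world(c);c2=snap('side');V=world(c2)
P=np.vstack([W.reshape(-1,3),V.reshape(-1,3)])
P=P[(P[:,0]>.3)&(P[:,0]<.75)&(P[:,1]<0)&(P[:,1]>-.55)&(P[:,2]<1)]
arm=P[(P[:,2]>.47)]; 
print('arm x max',arm[arm[:,0].argmax()].round(3),'y min',arm[arm[:,1].argmin()].round(3),'zmin/max',arm[:,2].min(),arm[:,2].max())
tow=P[(P[:,2]>.15)&(P[:,2]<.465)&(P[:,0]>.52)&(P[:,1]<-.2)]
t=cKDTree(tow[:,:2]);d,i=t.query(arm[:,:2]);k=d.argmin();print('min horiz',d[k],arm[k].round(3),tow[i[k]].round(3))
for z0 in np.arange(.47,.7,.03):
    m=(arm[:,2]>=z0)&(arm[:,2]<z0+.03)
    if m.any(): k=np.where(m)[0][d[m].argmin()];print(round(z0,2),m.sum(),d[k].round(3),arm[k].round(3),tow[i[k]].round(3))
```

```text
arm x max [ 0.525 -0.138  0.615] y min [ 0.467 -0.249  0.635] zmin/max 0.4701016956264253 0.6753272105511153
min horiz 0.08951403958442082 [ 0.467 -0.249  0.635] [ 0.543 -0.296  0.18 ]
0.47 228 0.156 [ 0.483 -0.151  0.492] [ 0.566 -0.284  0.341]
0.5 174 0.149 [ 0.496 -0.152  0.517] [ 0.566 -0.284  0.341]
0.53 17 0.172 [ 0.473 -0.139  0.53 ] [ 0.543 -0.296  0.18 ]
0.56 642 0.161 [ 0.508 -0.133  0.589] [ 0.579 -0.277  0.189]
0.59 1344 0.091 [ 0.475 -0.236  0.616] [ 0.543 -0.296  0.18 ]
0.62 2174 0.09 [ 0.467 -0.249  0.635] [ 0.543 -0.296  0.18 ]
0.65 5229 0.098 [ 0.465 -0.237  0.651] [ 0.543 -0.296  0.18 ]
```

>>> drive_tool(
  moves=[38,0,0,15,0,0,0,38,0,0,25,0,0,0,38,0,0,30,0,0,0,38,0,0,30,0,0,0,38,0,0,25,0,0,0,38,0,0,15,0,0,0,38,0,0,5,0,0,0,38,0,0,0,0,0,0],
)

```text
t: 7.7
tool_pos: [0.4515, -0.1716, 0.2824]
orientation: [0.233, -3.131, -0.002]
force: [0.0, -0.3, -0.7]
opening: 0.0414
gripper_force: 22.9
```

>>> drive_tool(
  moves=[38,0,0,4,0,0,0,38,0,0,3,0,0,0,38,0,0,0,0,0,0],
)

```text
t: 8.0
tool_pos: [0.4521, -0.172, 0.2769]
orientation: [-0.233, 3.132, -0.001]
force: [0.4, -1.1, -1.0]
opening: 0.0415
gripper_force: 22.9
```

>>> drive_tool(
  moves=[38,0,0,3,0,0,0,38,0,0,0,0,0,0],
)

```text
t: 8.2
tool_pos: [0.452, -0.172, 0.2736]
orientation: [-0.233, 3.133, -0.0]
force: [-0.7, -0.1, -2.4]
opening: 0.0416
gripper_force: 22.9
```

>>> drive_tool(
  moves=[38,0,0,2,0,0,0,38,0,0,0,0,0,0],
)

```text
t: 8.4
tool_pos: [0.4519, -0.1719, 0.2715]
orientation: [0.234, -3.133, -0.0]
force: [0.0, 0.4, -1.7]
opening: 0.0413
gripper_force: 22.9
```

>>> drive_tool(
  moves=[38,0,0,1.5,0,0,0,38,0,0,0,0,0,0],
)

```text
t: 8.6
tool_pos: [0.4519, -0.1719, 0.27]
orientation: [0.234, -3.133, -0.0]
force: [-0.3, 0.5, -1.4]
opening: 0.0415
gripper_force: 22.9
```

>>> drive_tool(
  moves=[38,0,0,1.5,0,0,0,38,0,0,0,0,0,0],
)

```text
t: 8.8
tool_pos: [0.4522, -0.172, 0.2694]
orientation: [-0.233, 3.132, -0.0]
force: [-1.1, 1.8, 4.3]
opening: 0.0413
gripper_force: 23.0
```

>>> drive_tool(
  moves=[38,0,0,1.5,0,0,0,38,0,0,0,0,0,0],
)

```text
t: 9.0
tool_pos: [0.4526, -0.1719, 0.2692]
orientation: [-0.234, 3.131, -0.0]
force: [-4.5, 5.0, 14.6]
opening: 0.0416
gripper_force: 25.9
```

>>> drive_tool(
  moves=[38,0,0,1,0,0,0,38,0,0,0,0,0,0],
)

```text
t: 9.2
tool_pos: [0.4529, -0.1719, 0.2691]
orientation: [-0.234, 3.13, -0.001]
force: [-6.7, 5.6, 21.6]
opening: 0.041
gripper_force: 29.1
```

>>> drive_tool(
  moves=[38,0,0,-2.5,0,0,0,38,0,0,0,0,0,0,48,0,0,0,0,0,0,60,0,0,0,0,0,0,75,0,0,0,0,0,0,93,0,0,0,0,0,0,93,0,0,0,0,0,0,93,0,0,0,0,0,0],
)

```text
t: 10.0
tool_pos: [0.4518, -0.1718, 0.2682]
orientation: [0.233, -3.132, -0.001]
force: [-0.9, 0.4, 0.1]
opening: 0.0838
gripper_force: 0.0
```

>>> drive_tool(
  moves=[93,0,0,-15,0,0,0,93,0,0,-30,0,0,0,93,0,0,-40,0,0,0,93,0,0,-40,0,0,0,93,0,0,-25,0,0,0,93,0,0,0,0,0,0],
)

```text
t: 10.6
tool_pos: [0.4528, -0.1723, 0.4233]
orientation: [-0.233, 3.127, -0.006]
force: [0.4, -0.2, 0.3]
opening: 0.093
gripper_force: 0.0
```

Run:
```python
from h import *
goto([.4524,-.367,.42],106.5)
c=snap('side'); save(c,'s6.png',(290,110,410,230),5)
```

```text
pos [ 0.4528 -0.1723  0.4233] ytool 98.53 F [ 0.4 -0.2  0.3] op 93.0 gf 0.0 q [-0.47 -0.2   1.78  0.    1.56 -2.19] t 10.6
shift in present frame [  29.3 -192.4    4. ] in final frame [  55.7 -186.5    3.3] turn [-0.27  0.33 -7.97]
```

View pics/s6.png

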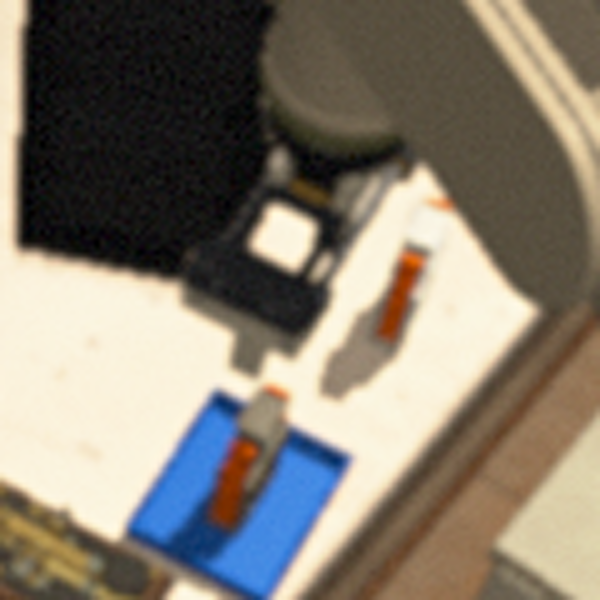

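Run:
```python
from h import *
c=load('side');W=world(c);hsv=cv2.cvtColor(c['color'],cv2.COLOR_RGB2HSV)
x,y,z=W[...,0],W[...,1],W[...,2]
for nm,x0,y0,zb in (('spent',.452,-.172,.003),('fresh',.452,-.367,0)):
    m=(abs(x-x0)<.045)&(abs(y-y0)<.045)&(z>zb+.106)&(z<zb+.128)
    P=W[m];r=cv2.minAreaRect((P[:,:2]*1000).astype(np.float32));print(nm,len(P),np.round(r[0],1),np.round(r[1],1),round(r[2],1),np.median(P[:,2]).round(4),P.mean(0).round(4))
```

```text
spent 95 [ 448.2 -173.1] [22.9 57.1] 9.9 0.1192 [ 0.4479 -0.1723  0.1186]
fresh 83 [ 449.6 -364.6] [23.6 56.7] 15.8 0.1158 [ 0.449  -0.3634  0.1153]
```

>>> drive_tool(
  moves=[93,4,-22,0,0,0,0,93,5,-34,0,0,0,0,93,5,-35,0,0,0,0,93,5,-35,0,0,0,0,93,5,-35,0,0,0,0,93,5,-29,0,0,0,0,93,0,0,0,0,0,-7,93,0,0,0,0,0,0],
)

```text
t: 11.45
tool_pos: [0.4509, -0.3647, 0.416]
orientation: [0.425, -3.11, -0.005]
force: [-0.3, -0.0, -0.1]
opening: 0.0931
gripper_force: 0.0
```

>>> drive_tool(
  moves=[93,0,0,0,0,0,0],
)

```text
t: 11.55
tool_pos: [0.4513, -0.3637, 0.417]
orientation: [0.419, -3.112, -0.004]
force: [-0.3, -0.5, -0.4]
opening: 0.0929
gripper_force: 0.0
```

Run:
```python
from h import *
goto([.453,-.3645,.2664],105.5)
```

```text
pos [ 0.4513 -0.3637  0.417 ] ytool 105.35 F [-0.3 -0.5 -0.4] op 92.9 gf 0.0 q [-0.77  0.07  1.53  0.    1.54 -2.61] t 11.55
shift in present frame [ -1.6  -1.5 150.6] in final frame [ -1.4  -1.2 150.6] turn [ 0.14 -0.07 -0.15]
```

Run:
```python
from h import *
from scipy.spatial import cKDTree
old=world(load('top')).reshape(-1,3)
P=np.vstack([world(snap(n)).reshape(-1,3) for n in('top','side')])
f=lambda P:P[(P[:,0]>.3)&(P[:,0]<.8)&(P[:,1]<-.2)&(P[:,1]>-.6)&(P[:,2]<1)]
P=f(P);o=f(old)
tow=o[(o[:,2]>.15)&(o[:,2]<.46)&(o[:,0]>.535)]
arm=P[(P[:,2]>.48)]
d,i=cKDTree(tow[:,:2]).query(arm[:,:2])
for k in np.argsort(d)[[0,5,20,60]]: print(d[k].round(3),arm[k].round(3),tow[i[k]].round(3))
```

```text
0.032 [ 0.53  -0.351  0.617] [ 0.558 -0.335  0.419]
0.035 [ 0.527 -0.351  0.613] [ 0.558 -0.335  0.419]
0.037 [ 0.522 -0.344  0.646] [ 0.558 -0.335  0.419]
0.041 [ 0.517 -0.339  0.627] [ 0.558 -0.335  0.419]
```

>>> drive_tool(
  moves=[93,-1.5,-1.5,20,0,0,0,93,0,0,30,0,0,0,93,0,0,30,0,0,0,93,0,0,30,0,0,0,93,0,0,25,0,0,0,93,0,0,10,0,0,0,93,0,0,0,0,0,0,93,0,0,0,0,0,0],
)

```text
t: 12.45
tool_pos: [0.4538, -0.3653, 0.2751]
orientation: [-0.424, 3.112, -0.002]
force: [0.0, -0.0, 0.7]
opening: 0.093
gripper_force: 0.0
```

Run:
```python
from h import *
goto([.453,-.3645,.2664],105.5)
```

```text
pos [ 0.4538 -0.3653  0.2751] ytool 105.52 F [ 0.  -0.   0.7] op 93.0 gf 0.0 q [-0.77  0.18  1.68  0.    1.28 -2.61] t 12.45
shift in present frame [0.6 1.  8.6] in final frame [0.6 0.9 8.7] turn [-0.07  0.05  0.02]
```

>>> drive_tool(
  moves=[93,0,0,4,0,0,0,93,0,0,4,0,0,0,75,0,0,0,0,0,0,60,0,0,0,0,0,0,52,0,0,0,0,0,0,45,0,0,0,0,0,0,38,0,0,0,0,0,0,38,0,0,0,0,0,0],
)

```text
t: 13.25
tool_pos: [0.4533, -0.3652, 0.2658]
orientation: [-0.424, 3.113, -0.0]
force: [0.9, -0.3, -0.6]
opening: 0.0496
gripper_force: 4.6
```

>>> drive_tool(
  moves=[38,0,0,0,0,0,0,38,0,0,0,0,0,0,38,0,0,0,0,0,0],
)

```text
t: 13.55
tool_pos: [0.4535, -0.3654, 0.2662]
orientation: [-0.424, 3.112, -0.001]
force: [-0.2, -0.7, 4.0]
opening: 0.0412
gripper_force: 21.6
```

>>> drive_tool(
  moves=[38,0,0,-5,0,0,0,38,0,0,-20,0,0,0,38,0,0,-30,0,0,0,38,0,0,-30,0,0,0,38,0,0,-30,0,0,0,38,0,0,-30,0,0,0,38,0,0,-20,0,0,0,38,0,0,0,0,0,0],
)

```text
t: 14.35
tool_pos: [0.4537, -0.3656, 0.4345]
orientation: [-0.424, 3.109, -0.007]
force: [0.3, -0.8, -1.1]
opening: 0.0416
gripper_force: 21.5
```

>>> drive_tool(
  moves=[38,0,0,0,0,0,7,38,0,0,0,0,0,7,38,0,0,0,0,0,7,38,0,0,0,0,0,6,38,0,0,0,0,0,0,38,0,0,0,0,0,0],
)

```text
t: 14.95
tool_pos: [0.4531, -0.3651, 0.4292]
orientation: [-0.309, -3.125, -0.002]
force: [0.2, 0.2, -1.3]
opening: 0.0416
gripper_force: 21.5
```

Run:
```python
from h import *
goto([.4873,.2985,.43],78.5)
c=snap('side'); save(c,'s7.png',(270,110,430,230),5)
```

```text
pos [ 0.4531 -0.3651  0.4292] ytool 78.71 F [ 0.2  0.2 -1.3] op 41.6 gf 21.5 q [-0.77  0.07  1.5  -0.    1.57 -2.14] t 14.95
shift in present frame [9.650e+01 6.574e+02 1.000e-01] in final frame [ 98.8 657.1  -0.8] turn [ 0.07 -0.11  0.21]
```

View pics/s7.png

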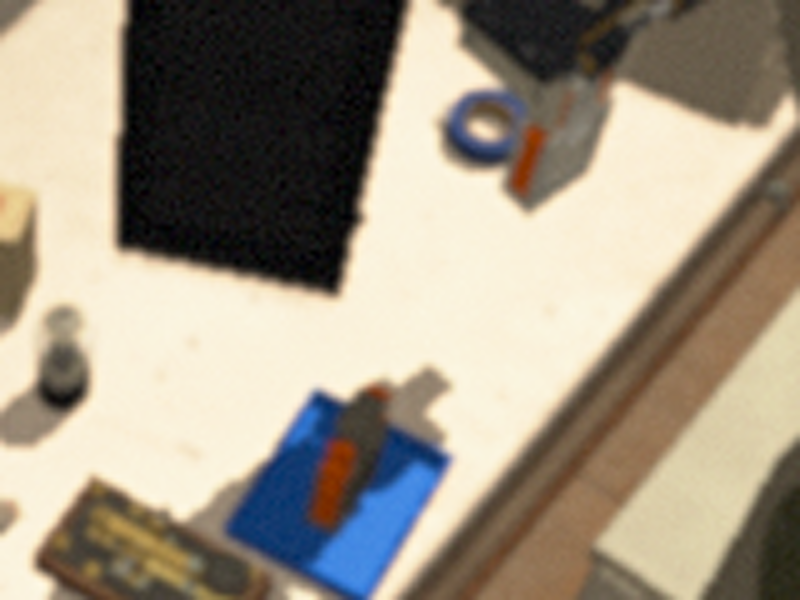

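>>> drive_tool(
  moves=[38,2,15,0,0,0,0,38,4,27,0,0,0,0,38,6,40,0,0,0,0,38,6,40,0,0,0,0,38,6,40,0,0,0,0,38,6,40,0,0,0,0,38,6,40,0,0,0,0,38,6,40,0,0,0,0],
)

```text
t: 15.8
tool_pos: [0.4677, -0.0781, 0.4308]
orientation: [0.311, 3.126, 0.0]
force: [1.1, -0.1, -0.7]
opening: 0.0414
gripper_force: 21.5
```

>>> drive_tool(
  moves=[38,6,40,0,0,0,0,38,6,40,0,0,0,0,38,6,40,0,0,0,0,38,6,40,0,0,0,0,38,6,40,0,0,0,0,38,6,40,0,0,0,0,38,6,40,0,0,0,0,38,6,40,0,0,0,0],
)

```text
t: 16.6
tool_pos: [0.4839, 0.2449, 0.4308]
orientation: [0.311, 3.126, 0.0]
force: [1.0, -0.2, -1.1]
opening: 0.0413
gripper_force: 21.5
```

>>> drive_tool(
  moves=[38,4,32,0,0,0,0,38,2,18,0,0,0,0,38,0,0,0,0,0,0,38,0,0,0,0,0,0],
)

```text
t: 17.0
tool_pos: [0.4887, 0.2927, 0.4305]
orientation: [-0.312, -3.126, 0.001]
force: [-0.7, -0.8, -2.5]
opening: 0.0409
gripper_force: 21.5
```

Run:
```python
from h import *
goto([.4873,.2985,.37],78.5)
```

```text
pos [0.4887 0.2927 0.4305] ytool 78.59 F [-0.7 -0.8 -2.5] op 40.9 gf 21.5 q [ 0.45  0.04  1.54 -0.    1.57 -0.92] t 17.0
shift in present frame [ 2.5  5.5 60.5] in final frame [ 2.5  5.4 60.5] turn [-0.05 -0.01  0.09]
```

>>> drive_tool(
  moves=[38,2.5,5.5,10,0,0,0,38,0,0,20,0,0,0,38,0,0,15,0,0,0,38,0,0,0,0,0,0,38,0,0,0,0,0,0],
)

```text
t: 17.5
tool_pos: [0.4875, 0.2982, 0.3853]
orientation: [-0.315, -3.125, 0.001]
force: [0.3, 0.1, -1.0]
opening: 0.0415
gripper_force: 21.5
```

Run:
```python
from h import *
goto([.4873,.2985,.37],78.5)
c=snap('side'); save(c,'s8.png',(180,230,280,330),6)
```

```text
pos [0.4875 0.2982 0.3853] ytool 78.49 F [ 0.3  0.1 -1. ] op 41.5 gf 21.5 q [ 0.46  0.06  1.59 -0.    1.48 -0.91] t 17.5
shift in present frame [ 0.3  0.3 15.3] in final frame [ 0.3  0.2 15.3] turn [-0.05 -0.06 -0.01]
```

View pics/s8.png

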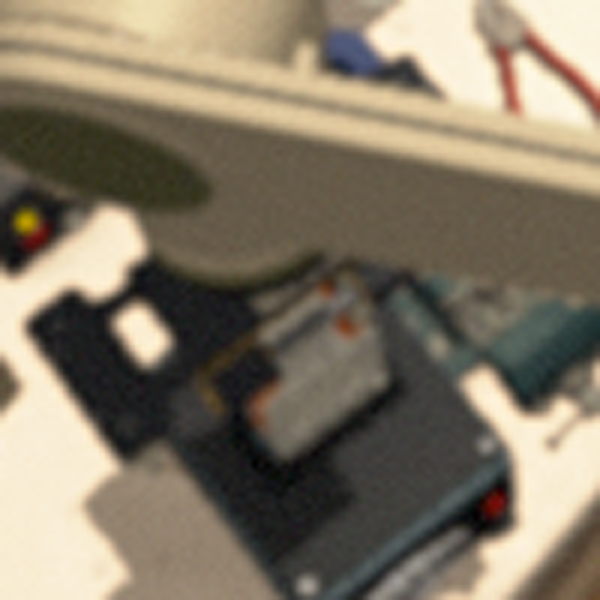

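>>> drive_tool(
  moves=[38,0,0,5,0,0,0,38,0,0,5,0,0,0,38,0,0,3,0,0,0,38,0,0,0,0,0,0],
)

```text
t: 17.95
tool_pos: [0.4874, 0.2987, 0.372]
orientation: [-0.314, -3.125, 0.001]
force: [0.2, -0.7, -0.6]
opening: 0.0417
gripper_force: 21.5
```

>>> drive_tool(
  moves=[38,0,0,2,0,0,0,38,0,0,2,0,0,0,38,0,0,0,0,0,0],
)

```text
t: 18.25
tool_pos: [0.4875, 0.2987, 0.3684]
orientation: [-0.314, -3.126, 0.0]
force: [0.6, -0.4, -1.4]
opening: 0.0415
gripper_force: 21.5
```

>>> drive_tool(
  moves=[38,0,0,2,0,0,0,38,0,0,1,0,0,0,38,0,0,0,0,0,0],
)

```text
t: 18.55
tool_pos: [0.4877, 0.2989, 0.366]
orientation: [0.314, 3.125, 0.001]
force: [0.5, 0.4, 0.8]
opening: 0.0415
gripper_force: 21.5
```

>>> drive_tool(
  moves=[38,0,0,2,0,0,0,38,0,0,2,0,0,0,38,0,0,0,0,0,0],
)

```text
t: 18.85
tool_pos: [0.4877, 0.2993, 0.3618]
orientation: [0.314, 3.125, 0.003]
force: [1.5, 5.5, -0.5]
opening: 0.0417
gripper_force: 22.0
```

>>> drive_tool(
  moves=[38,0,0,2,0,0,0,38,0,0,2,0,0,0,38,0,0,0,0,0,0],
)

```text
t: 19.15
tool_pos: [0.4877, 0.2993, 0.3577]
orientation: [0.313, 3.125, 0.003]
force: [0.6, 6.1, -1.1]
opening: 0.0412
gripper_force: 22.0
```

>>> drive_tool(
  moves=[38,0,0.8,3,0,0,0,38,0,0,3,0,0,0,38,0,0,0,0,0,0],
)

```text
t: 19.45
tool_pos: [0.4877, 0.2997, 0.351]
orientation: [-0.314, -3.125, -0.0]
force: [1.7, 4.6, -2.8]
opening: 0.0415
gripper_force: 21.9
```

>>> drive_tool(
  moves=[38,0,0,4,0,0,0,38,0,0,4,0,0,0,38,0,0,4,0,0,0],
)

```text
t: 19.75
tool_pos: [0.4878, 0.2997, 0.3394]
orientation: [0.314, 3.126, 0.001]
force: [0.3, 4.7, 2.7]
opening: 0.0417
gripper_force: 22.1
```

>>> drive_tool(
  moves=[38,0,0,5,0,0,0,38,0,0,5,0,0,0,38,0,0,5,0,0,0],
)

```text
t: 20.05
tool_pos: [0.4878, 0.2996, 0.3244]
orientation: [0.314, 3.126, 0.001]
force: [0.6, 6.4, 1.8]
opening: 0.0413
gripper_force: 22.1
```

>>> drive_tool(
  moves=[38,0,0.5,5,0,0,0,38,0,0,4,0,0,0,38,0,0,4,0,0,0,38,0,0,0,0,0,0],
)

```text
t: 20.45
tool_pos: [0.4877, 0.2999, 0.3107]
orientation: [-0.314, -3.125, 0.001]
force: [1.9, 4.4, -4.0]
opening: 0.0409
gripper_force: 21.9
```

>>> drive_tool(
  moves=[38,0,0,3,0,0,0,38,0,0,2,0,0,0,38,0,0,0,0,0,0],
)

```text
t: 20.75
tool_pos: [0.4878, 0.2999, 0.3063]
orientation: [-0.314, -3.125, 0.001]
force: [1.6, 3.8, -2.1]
opening: 0.0413
gripper_force: 21.9
```

>>> drive_tool(
  moves=[45,0,0,0,0,0,0,55,0,0,0,0,0,0,70,0,0,0,0,0,0,80,0,0,0,0,0,0,80,0,0,0,0,0,0,80,0,0,-20,0,0,0,80,0,0,-30,0,0,0,80,0,0,-10,0,0,0],
)

```text
t: 21.55
tool_pos: [0.4885, 0.3003, 0.3699]
orientation: [0.314, 3.122, 0.003]
force: [0.1, 0.7, 0.6]
opening: 0.0802
gripper_force: 0.0
```

>>> drive_tool(
  moves=[0,0,0,0,0,0,0,0,0,0,0,0,0,0,0,0,0,0,0,0,0,0,0,0,0,0,0,0,0,0,0,0,0,0,0,0,0,0,0,0,0,0,0,0,0,0,0,0,0],
  grip_force=20,
)

```text
t: 22.25
tool_pos: [0.4878, 0.3, 0.3665]
orientation: [-0.314, -3.126, 0.0]
force: [-0.4, -0.0, 0.0]
opening: 0.0285
gripper_force: 0.0
```

Run:
```python
from h import *
goto([.4878,.2999,.345],78.5)
c=snap('side');W=world(c);x,y,z=W[...,0],W[...,1],W[...,2]
m=(abs(x-.487)<.05)&(abs(y-.299)<.05)&(z>.115)&(z<.175);P=W[m]
print(m.sum(),np.histogram(P[:,2],bins=np.arange(.115,.176,.004)))
```

```text
pos [0.4878 0.3    0.3665] ytool 78.53 F [-0.4 -0.   0. ] op 28.5 gf 0.0 q [ 0.46  0.08  1.61 -0.    1.45 -0.91] t 22.25
shift in present frame [ 0.  -0.1 21.5] in final frame [ 0.  -0.1 21.5] turn [-0.01 -0.01  0.03]
186 (array([29, 13,  9,  8,  8,  9, 10, 10,  8, 23, 51,  8,  0,  0,  0]), array([0.115, 0.119, 0.123, 0.127, 0.131, 0.135, 0.139, 0.143, 0.147,
       0.151, 0.155, 0.159, 0.163, 0.167, 0.171, 0.175]))
```

>>> drive_tool(
  moves=[0,0,0,5,0,0,0,0,0,0,5,0,0,0,0,0,0,0,0,0,0,0,0,0,0,0,0,0,0,0,0,0,0,0,0,0,0,0,0,0,0],
)

```text
invalid input at $.moves: expected a multiple of 7 numbers
```

>>> drive_tool(
  moves=[0,0,0,5,0,0,0,0,0,0,5,0,0,0,0,0,0,0,0,0,0],
)

```text
t: 22.6
tool_pos: [0.4875, 0.2999, 0.3554]
orientation: [-0.314, -3.124, 0.002]
force: [-1.2, -0.1, 0.5]
opening: 0.002
gripper_force: 0.0
```

>>> drive_tool(
  moves=[0,0,0,2,0,0,0,0,0,0,2,0,0,0,0,0,0,0,0,0,0],
)

```text
t: 22.9
tool_pos: [0.4878, 0.3, 0.3524]
orientation: [-0.314, -3.126, 0.0]
force: [0.1, -0.5, -0.3]
opening: 0.0004
gripper_force: 0.0
```

Fingers are closed, tips about 9 mm above the plate.

>>> drive_tool(
  moves=[0,0,0,3,0,0,0,0,0,0,3,0,0,0,0,0,0,2,0,0,0,0,0,0,0,0,0,0],
)

```text
t: 23.3
tool_pos: [0.4877, 0.2999, 0.3442]
orientation: [-0.314, -3.125, 0.001]
force: [0.3, 0.8, -0.5]
opening: 0.0001
gripper_force: 0.0
```

>>> drive_tool(
  moves=[0,0,0,2,0,0,0,0,0,0,1,0,0,0,0,0,0,0,0,0,0],
)

```text
t: 23.6
tool_pos: [0.488, 0.3001, 0.3424]
orientation: [0.314, 3.125, 0.001]
force: [0.2, 0.4, 3.7]
opening: 0.0007
gripper_force: 2.0
```

>>> drive_tool(
  moves=[0,0,0,1.5,0,0,0,0,0,0,0,0,0,0],
)

```text
t: 23.8
tool_pos: [0.4882, 0.3002, 0.3417]
orientation: [0.314, 3.124, 0.002]
force: [-1.8, -0.6, 8.3]
opening: 0.0004
gripper_force: 3.8
```

>>> drive_tool(
  moves=[0,0,0,1.5,0,0,0,0,0,0,0,0,0,0],
)

```text
t: 24.0
tool_pos: [0.4884, 0.3002, 0.3408]
orientation: [0.314, 3.123, 0.002]
force: [-0.7, -0.9, 9.8]
opening: 0.0004
gripper_force: 4.9
```

>>> drive_tool(
  moves=[0,0,0,1.5,0,0,0,0,0,0,0,0,0,0],
)

```text
t: 24.2
tool_pos: [0.4885, 0.3001, 0.339]
orientation: [0.314, 3.123, 0.002]
force: [-0.2, -1.8, 8.6]
opening: 0.0007
gripper_force: 4.3
```

>>> drive_tool(
  moves=[0,0,0,1.5,0,0,0,0,0,0,0,0,0,0],
)

```text
t: 24.4
tool_pos: [0.4884, 0.3002, 0.3374]
orientation: [0.314, 3.123, 0.002]
force: [-0.5, -1.2, 8.3]
opening: 0.0005
gripper_force: 4.1
```

>>> drive_tool(
  moves=[0,0,0,1,0,0,0,0,0,0,0,0,0,0],
)

```text
t: 24.6
tool_pos: [0.4884, 0.3002, 0.3366]
orientation: [0.314, 3.123, 0.002]
force: [-0.1, -2.5, 9.4]
opening: 0.0005
gripper_force: 4.5
```

>>> drive_tool(
  moves=[0,0,0,1.5,0,0,0,0,0,0,0,0,0,0],
)

```text
t: 24.8
tool_pos: [0.4885, 0.3002, 0.3352]
orientation: [0.314, 3.123, 0.002]
force: [-0.6, -1.7, 9.2]
opening: 0.0002
gripper_force: 4.7
```

>>> drive_tool(
  moves=[0,0,0,1,0,0,0,0,0,0,0,0,0,0],
)

```text
t: 25.0
tool_pos: [0.4885, 0.3002, 0.3343]
orientation: [0.314, 3.123, 0.002]
force: [-2.0, -1.3, 10.8]
opening: 0.0004
gripper_force: 5.1
```

>>> drive_tool(
  moves=[0,0,0,1,0,0,0,0,0,0,0,0,0,0],
)

```text
t: 25.2
tool_pos: [0.4884, 0.3002, 0.333]
orientation: [0.314, 3.123, 0.002]
force: [-1.3, -0.7, 8.8]
opening: 0.0004
gripper_force: 4.0
```

>>> drive_tool(
  moves=[0,0,0,1,0,0,0,0,0,0,0,0,0,0],
)

```text
t: 25.4
tool_pos: [0.4885, 0.3003, 0.3324]
orientation: [0.314, 3.123, 0.003]
force: [-1.8, -1.5, 11.3]
opening: 0.0003
gripper_force: 5.6
```

>>> drive_tool(
  moves=[0,0,0,1,0,0,0,0,0,0,0,0,0,0],
)

```text
t: 25.6
tool_pos: [0.4886, 0.3004, 0.3323]
orientation: [0.314, 3.122, 0.004]
force: [-3.3, -1.8, 16.8]
opening: 0.0005
gripper_force: 7.9
```

>>> drive_tool(
  moves=[0,0,0,0.7,0,0,0,0,0,0,0,0,0,0],
)

```text
t: 25.8
tool_pos: [0.4886, 0.3004, 0.3323]
orientation: [0.313, 3.122, 0.004]
force: [-5.4, -3.5, 19.4]
opening: 0.0004
gripper_force: 9.9
```

>>> drive_tool(
  moves=[0,0,0,-3,0,0,0,0,0,0,-10,0,0,0,0,0,0,-30,0,0,0,0,0,0,-40,0,0,0,0,40,0,-20,0,0,0,0,40,0,0,0,0,0,0,40,0,0,0,0,0,0,0,0,0,0,0,0],
)

```text
t: 26.6
tool_pos: [0.367, 0.3247, 0.432]
orientation: [-0.309, -3.125, -0.001]
force: [1.4, -0.0, -0.2]
opening: 0.0009
gripper_force: 0.0
```

Run:
```python
from h import *
for n in('side','top'):
    c=snap(n);W=world(c);x,y,z=W[...,0],W[...,1],W[...,2]
    m=(abs(x-.487)<.05)&(abs(y-.299)<.05)&(z>.125)&(z<.175);P=W[m]
    print(n,m.sum(),np.histogram(P[:,2],bins=np.arange(.125,.176,.004))[0])
    r=cv2.minAreaRect((P[:,:2]*1000).astype(np.float32));print(np.round(r[0],1),np.round(r[1],1))
    m=(abs(x-.45)<.05)&(abs(y+.172)<.05)&(z>.105)&(z<.135);P=W[m];print('spent top',m.sum(),np.median(P,0) if m.any() else '')
s=robot.read_state();print(s['t'],s['tool_pos'],s['force'])
```

```text
side 0 [0 0 0 0 0 0 0 0 0 0 0 0]
[0. 0.] [0. 0.]
spent top 100 [ 0.44782401 -0.17183933  0.11871697]
top 88 [ 3  1  5 12 17 23 23  3  1  0  0  0]
[490.1 299.5] [56.3 23.9]
spent top 74 [ 0.45242651 -0.1726493   0.11838618]
26.7 [0.36972439 0.32411362 0.43198802] [ 0.57436845  0.3890371  -0.15964715]
```

```bash
python3 -c "
from plant import robot
print(robot.close_job())"
```

```text
the job is handed in; nothing more can be done
None
```

The job is handed in. By the final depth readings, the grey cartridge stands upright in the tray and the white one is pressed home with both tabs sprung out. The top view shows its plate at 148 mm and its tabs 56 mm apart, as the grey one was at the start. The hand-in returned no verdict, and I viewed 11 pictures, one over the limit of 10.

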